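# Join the two halves of a wooden model bus and hold it in a one-hand bar clamp

### The job

Push the loose front half of the wooden model bus onto the two dowels of the rear half until the joint is closed, and let go of it. Then pump the trigger of the one-hand bar clamp, working the clamp by its trigger alone, until the far jaw presses the front half snugly but without crushing the light wood. Finish while still gripping: keep the trigger squeezed so that the jaw keeps pressing, and leave the cup, glue bottle and brush alone.

Things in the scene. Friction and masses are not known exactly. Their poses are not given: they have to be found in the camera images.
- station: Fixed plywood board, 236 x 280 x 12 mm, with a one-hand bar clamp strapped on its side. Origin on the bench under the clamp's head. Own axes: notched bar along y through x = 0 (22 wide, top at z 34, tail comes out to -y as it closes), jaws reach to +x, pistol grip to -x, z up; parts mid height z 31. Head: x -34..36, y -24..22, up to z 50.
- head_pad (a point): Centre of the rubber pad face of the head's fixed jaw, at (68, 30, 31) mm in the station frame, facing the station's +y; axes as the station's.
- grip (a point): Centre of the rigid pistol grip at the place to pinch, at (-68, -26, 31) mm in the station frame, axes as the station's. The grip is 20 wide in y, 30 high (z 16..46) and runs along x from -125 to -34. Outer span of grip and trigger together here: 62 mm at rest (y -36 to +26), 36 mm fully squeezed (y -36 to 0).
- trigger: Trigger bar on the +y side of the grip, 12 thick, 26 high (z 18..44), reaching 130 mm from its vertical hinge pin along its own -x; its centre line at own y = -10 mm. Origin on the pin, at (20, 4, 31) mm in the station frame. At rest its yaw is the station's minus 0.30 rad; squeezed towards the grip it turns to the station's yaw, where it stops, 4 mm from the grip.
- trigger_front (a point): Point on the trigger's front face (away from the grip) where a finger pushes, 88 mm from its pin. A spring returns it; let it out 20 mm or more here to catch the next notch. About 6 N works it freely; with the jaw at the work it stalls part way (span about 43 mm) and the jaw presses with about twice the grip: a 10 to 22 N grip is snug (8 to 60 N at the jaw); over 40 N crushes the wood (80 N).
- jaw: Far jaw with its bar, sliding along the station's y. Origin at the centre of its rubber pad face (42 wide, 32 high), at x 68, z 31 in the station frame, y 184 to 198 mm at the start; axes as the station's, the pad faces -y. Jaw reaches 42 mm behind the pad, top z 48. Each full squeeze of the trigger draws it one 8 mm ratchet notch towards the head; it stays when the trigger is let go.
- rear_half: Rear half of the bus: pale wood, 50 wide (x), 60 long (y), 56 high, 0.14 kg, loose; stands on the board (its underside 12 mm over the bench) against the head's pad, at about (68, 60) mm in the station frame, same yaw. Origin under its middle. Dowels stick out of its +y face.
- dowels (a point): Midway between the tips of the two dowels of the rear half, axes as its own. Dowels: 8 mm thick, round ends, 14 mm long, along its +y, at x -13 and +13, 28 mm above its underside.
- front_half: Front half of the bus: pale wood, 50 wide (x), 60 long (y), 56 high (bonnet at own y 16..30 only 34), about 0.12 kg; starts standing loose on the bench, left of the clamp. Origin under its middle; its +y end is the bus's front, where the jaw presses. Joint closed: its origin 60 mm along the rear half's +y from the rear half's origin, same yaw. Take it across its width.
- holes (a point): Midway between the mouths of the two dowel holes in the front half's -y face, axes as its own. Holes: 10.5 mm across, 17 deep, 1.5 mm chamfers, at x -13 and +13, 28 mm above its underside.
- cup: Bystander: white plastic cup, 76 mm across, 95 high, origin under its middle.
- glue: Bystander: white glue bottle, 52 mm across, 150 high, origin under its middle.
- brush: Bystander: paint brush lying down, 190 mm long, origin under its middle.
Mind the look-alikes: they are no part of the job. Leave any orange, pink or yellow look-alike of the rear_half alone.

How it is judged:
On the way, in this order (a step that is already met when the one before it is completed fails the run):
1. the front half is on the dowels, joint closed to within 4 mm (y of front_half in the frame of rear_half between 0.056 and 0.064 m and x of front_half in the frame of rear_half between -0.004 and 0.004 m and z of front_half in the frame of rear_half between -0.004 and 0.004 m and angle between the y axis of front_half and the y axis of rear_half, either way round below 0.08 rad), for 0.2 s.
2. the front half has been let go, standing on its dowels with the jaw not yet at it (y of front_half in the frame of rear_half between 0.056 and 0.065 m and x of front_half in the frame of rear_half between -0.004 and 0.004 m and z of front_half in the frame of rear_half between -0.004 and 0.004 m and angle between the y axis of front_half and the y axis of rear_half, either way round below 0.08 rad and contact force between the fingers and front_half below 0.2 N and contact force between jaw and front_half below 0.5 N), for 0.2 s.
3. the jaw has been pumped up against the front half (contact force between jaw and front_half above 5 N and contact force between the fingers and trigger above 1 N), for 0.1 s.
At the end, for the whole second after the job is handed in: Halves joined on the dowels (gap under 2.5 mm, offset under 4 mm, parallel), rear half against the head's jaw (4 mm); far jaw presses the front half with 8 to 60 N, fingers keep the trigger squeezed (over 2 N) and do not touch the bus; cup, glue bottle, brush within 30 mm of their start (y of front_half in the frame of rear_half between 0.056 and 0.0625 m and x of front_half in the frame of rear_half between -0.004 and 0.004 m and z of front_half in the frame of rear_half between -0.004 and 0.004 m and angle between the y axis of front_half and the y axis of rear_half, either way round below 0.08 rad and y of rear_half in the frame of station below 0.064 m and angle between front_half's own z axis and vertical below 0.06 rad and contact force between jaw and front_half between 8 and 60 N and contact force between the fingers and trigger above 2 N and contact force between the fingers and front_half below 0.5 N and distance of each of cup, glue, brush from where it was at the start of the episode below 0.03 m); the arm keeps its last pose, push and grip.
It fails at once if the light wood is crushed: the jaw presses the front half with more than 80 N (contact force between jaw and front_half above 80 N).
It fails at once if the jaw or its bar is pushed by the robot instead of by the trigger (contact force between any of the fingers, the arm and jaw above 4 N).
It fails at once if cup, glue bottle or brush is disturbed (distance of any of cup, glue, brush from where it was at the start of the episode above 0.03 m).
It also fails if it takes over 64 s, if anything falls off the work surface, if the arm or the gripper's body presses on something with over 40 N, if the wrist force passes 120 N, or if a joint passes its speed limit or range.

### The arm

A 7-joint arm with a two-finger parallel gripper is mounted at the origin on the work surface. World frame = base frame: x ahead of the robot, y to its left, z up, the work surface at z = 0. Lengths are in m, angles in rad, forces in N, time in s.
With the tool pointing down it reaches from about 0.425 to 0.875 m from the base axis. Payload 4.7 kg.
Tool frame: the origin (TCP) lies midway between the tips of the shut fingers; the grasp point (between the pads) lies 19 mm behind it; z points along the fingers, y is the line along which they close (so a half turn about z gives the same grasp; the last joint's range is limited). The gripper opens to 87 mm and grips with 3 to 60 N. Pads are 19 mm wide; open, the fingers measure 117 mm over their backs; the gripper's body (75 mm by 190 mm) begins 51 mm behind the grasp point.
Start: joints at [-1.278, 0.321, -0.07, 1.45, 0.023, 1.371, -0.057], TCP at [0.179, 0.625, 0.223] pointing down, gripper open.
Joint ranges: [-2.86, 2.86], [-0.3, 2.09], [-1.38, 1.24], [0.06, 2.45], [-1.56, 4.7], [0.09, 2.05], [-2.69, 2.69]. Speed limits (rad/s): [2.57, 2.57, 3.14, 3.14, 3.14, 3.14, 3.14].

### API

Orientations are given as a rotation vector (axis times angle).
In Python, from bench import monitor, cams, workorder gives the robot as it stands.
- The arm moves only by the tool move_arm, never from a script. Its arguments are lists of equal length, an entry for each row: "slide": the shift along the tool's x, y, z in cm, a list of three; "roll": the turn about the tool's z in rad. In form: {"slide": [[dx, dy, dz], ...], "roll": [roll, ...]}. A call has 1 to 20 rows; each row is the pose to reach, as a shift and turn from the pose commanded when the call began, along the tool's axes at that moment; what a row does not reach only later rows make up. A row lasts 1/10 s, in which the tool goes at most 50 mm and 8.59 degrees, less where a joint would pass 70% of its speed; a pose out of reach is approached as far as the arm can. A call with a gripper value outside its range is refused whole. "gripper" is the finger opening in cm, from 0 to 8.7, set as the call begins (left out, the last holds). The fingers move at their own pace and stop on an object; "squeeze" is the grip in N (left out, the last holds). Time passes only in rows, so rows that repeat a pose let the fingers close. It gives the time, the measured TCP pose, the force, the opening and the grip force at its end, in the units of the state.
- monitor.get_state(): the state, without advancing time (a new reading comes with each control period).
- cams.get_image(name): name is "scene" or "top" or "wrist"; returns the picture (400x640x3 uint8, red, green, blue); there is no depth.
- cams.get_calibration(name): a dict with "mtx" (3x3 intrinsics, pixels), "R" (3x3) and "t" (3): a world point X has camera coordinates R X + t. Camera axes: x right, y down, z forward; pixel columns grow to the right and rows downward; lengths in m; the calibration is good to about 2 mm. A picture is of the moment at which its call begins: read the wrist's pose just before it. get_calibration takes no time and is no camera call; for the wrist camera it gives the pose at the moment of the call.
- workorder.close_job(): hands the job in; it is judged then, once.
The state is a dict: "time": time; "joint_positions": joint angles; "qd": joint speeds; "joint_torque": joint torques, N m; "position": TCP position; "tool_rot": TCP orientation; "ft_force": force on the tool from outside, world axes, zero at the start; "torque": the same for the moment, N m; "grip_width": opening from 0.0 (shut) to 1.0 (fully open); "grip_force": force on a finger pad.
Only numpy, scipy, OpenCV 4.12 (cv2) and the standard library are available. Lean on these libraries where they do the work, as an engineer would, in place of code of your own. Each camera call takes 0.05 s, during which the arm holds its last target. There are 200 camera calls.

## Working session

There is one attempt and no reset: what is moved stays moved. The work goes in short steps, Python scripts to look and compute and a tool call to move; the robot and the scene stay as the last step left them, time stands still between calls to the robot, and variables do not carry over. Pictures are saved under pics/ and viewed, at most 10 in all, crops included, and the job is handed in when it is done.

Besides the shell and the picture viewer there is one more tool, called after ">>>" as name([rows], argument=value, ...), one row to a line, values as JSON. move_arm: Moves the arm, as the interface text tells. Its arguments: {"type":"object","properties":{"slide":{"type":"array","items":{"type":"array","items":{"type":"number"}}},"roll":{"type":"array","items":{"type":"number"}},"gripper":{"type":"number"},"squeeze":{"type":"number"}},"required":["slide","roll"]}

```bash
mkdir -p pics; cat > h.py <<'E'
import numpy as np, cv2
from bench import monitor, cams, workorder
def grab(n,f):
    c=cams.get_calibration(n); im=cams.get_image(n)
    cv2.imwrite(f'pics/{f}.png',im[:,:,::-1]); np.savez(f'pics/{f}.npz',im=im,**{k:np.array(c[k]) for k in('mtx','R','t')})
    return im,c
def load(f): return np.load(f'pics/{f}.npz')
def ray(c,u,v,z):
    R=np.array(c['R']);t=np.array(c['t'])
    d=R.T@np.linalg.solve(np.array(c['mtx']),[u,v,1.]); o=-R.T@t
    return o+d*(z-o[2])/d[2]
def proj(c,X):
    p=np.array(c['mtx'])@(np.array(c['R'])@np.array(X)+np.array(c['t'])); return p[:2]/p[2]
E
python3 - <<'E'
from h import *
s=monitor.get_state(); print({k:np.round(v,3) for k,v in s.items()})
for n in('scene','top'):
    im,c=grab(n,n+'0'); print(n,-np.array(c['R']).T@np.array(c['t']))
E
```

```text
{'time': np.float64(0.0), 'joint_positions': array([-1.278,  0.322, -0.07 ,  1.452,  0.023,  1.371, -0.057]), 'qd': array([-0.001,  0.002, -0.001,  0.001, -0.001,  0.   , -0.   ]), 'joint_torque': array([ 1.0000e-03, -4.9130e+01, -4.0400e-01, -3.1253e+01, -6.4000e-02,
        4.4000e-02,  0.0000e+00]), 'position': array([0.179, 0.624, 0.221]), 'tool_rot': array([-4.360e-01, -3.111e+00,  3.000e-03]), 'ft_force': array([ 0.412,  0.174, -0.162]), 'torque': array([-0.027, -0.033, -0.023]), 'grip_force': np.float64(0.0), 'grip_width': np.float64(1.002)}
scene [ 1.13685783 -0.33059668  1.03679334]
top [ 0.5301007  -0.02736958  0.91385904]
```

View pics/top0.png

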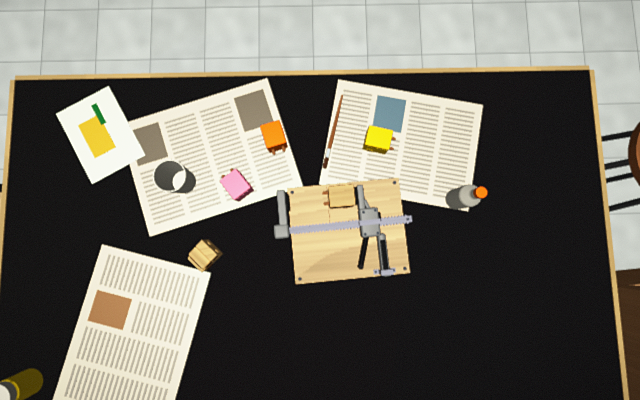

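View pics/scene0.png

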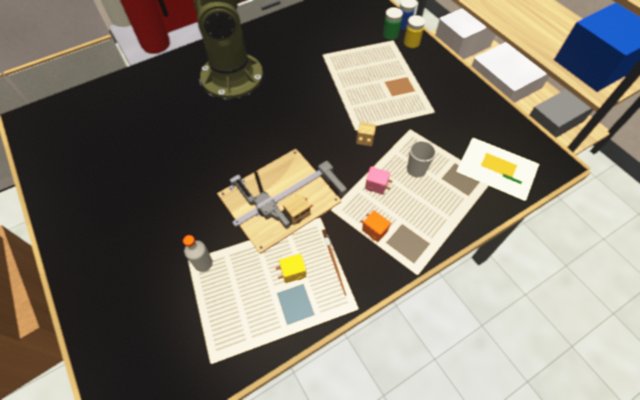

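The top view shows the station (290–410, 180–283), the rear half at (341,196) with dowels to the left, and the front half at (204,255). I'll zoom in on the key parts.

```bash
python3 - <<'E'
from h import *
t=load('top0')['im'];s=load('scene0')['im']
a=cv2.resize(t[170:290,180:420],(800,400),interpolation=cv2.INTER_CUBIC)
b=cv2.resize(s[115:155,340:400],(300,200),interpolation=cv2.INTER_CUBIC)
d=cv2.resize(t[235:275,179:229],(250,200),interpolation=cv2.INTER_CUBIC)
o=np.zeros((600,800,3),np.uint8);o[:400]=a;o[400:,:300]=b;o[400:,320:570]=d
cv2.imwrite('pics/z1.png',o[:,:,::-1])
c=load('top0')
for n,p in dict(bl=(296,284),br=(410,272),tr=(399,179),tl=(289,188)).items(): print(n,ray(c,*p,.012).round(4))
for p in[(410,218),(290,231)]: print('bar',ray(c,*p,.034).round(4))
print('front',ray(c,204,252,.056).round(3),'rear',ray(c,341,196,.068).round(3))
print('glue',ray(c,482,192,.15).round(3),'cup',ray(c,170,175,.095).round(3))
E
```

```text
bl [0.4144 0.024  0.012 ]
br [ 0.4373 -0.2531  0.012 ]
tr [ 0.6659 -0.2365  0.012 ]
tl [0.6488 0.0381 0.012 ]
bar [ 0.5673 -0.2536  0.034 ]
bar [0.542  0.0354 0.034 ]
front [0.497 0.234 0.056] rear [ 0.62  -0.087  0.068]
glue [ 0.614 -0.378  0.15 ] cup [0.673 0.301 0.095]
```

View pics/z1.png

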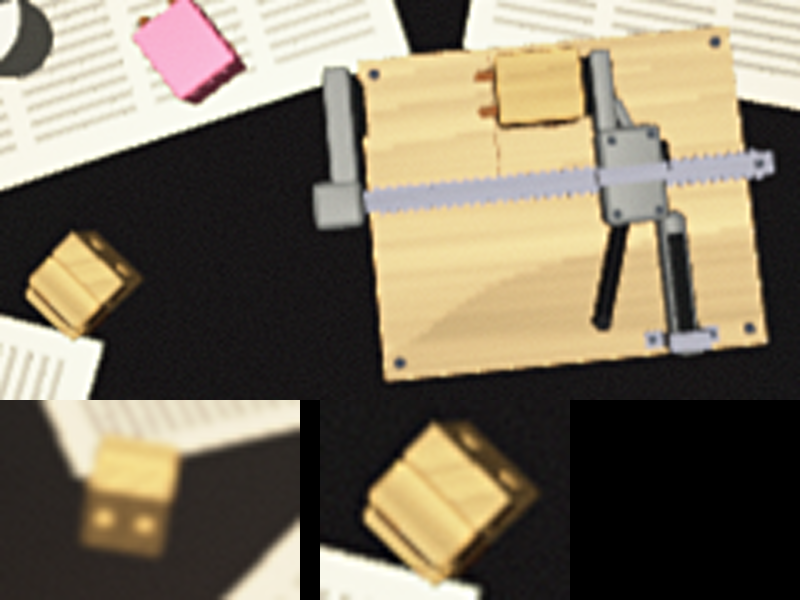

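```bash
cat >> h.py <<'E'
from scipy.spatial.transform import Rotation as Ro
def go(x,y,z,ang=None):
    """slide cm and roll to bring TCP to world xyz, tool y axis at world angle ang (mod pi)"""
    s=monitor.get_state(); R=Ro.from_rotvec(s['tool_rot']).as_matrix()
    sl=R.T@(np.array([x,y,z])-s['position'])*100
    a=np.arctan2(R[1,1],R[0,1]); r=0
    if ang is not None: r=-((ang-a+np.pi/2)%np.pi-np.pi/2)
    print('slide',sl.round(2),'roll',round(r,3),'t',round(float(s['time']),2),'yang',round(a,3),'pos',np.round(s['position'],4)); return sl,r
E
python3 - <<'E'
from h import *
c=load('top0')
P={k:ray(c,*p,.056)[:2] for k,p in dict(t=(202,239.4),r=(217.4,255),l=(195.4,247),b=(210,261.5)).items()}
for k in P: print(k,P[k].round(4))
e=P['t']-P['r']; print('width',np.linalg.norm(e),'yaw',np.arctan2(e[1],e[0]), 'len', np.linalg.norm(P['t']-P['l']))
# station yaw from board corners
q=[ray(c,*p,.012)[:2] for p in [(296,284),(410,272),(399,179),(289,188)]]
m=(q[0]+q[3]-q[1]-q[2]);print('styaw',np.arctan2(-m[0],m[1]), np.linalg.norm(m)/2)
w=P['t']/2+P['r']/2
go(0.49,0.235,0.22,np.pi/4)
E
```

```text
t [0.5263 0.239 ]
r [0.4897 0.2029]
l [0.5091 0.2541]
b [0.4751 0.2199]
width 0.051518384167565504 yaw 0.7786072611270349 len 0.02292253080141057
styaw 0.07245459125071022 0.27657925626945506
slide [-40.63 -28.87   0.21] roll 0.507 t 0.1 yang 1.292 pos [0.1788 0.6244 0.2216]
```

>>> move_arm([
  [-5,-3.6,0],
  [-10,-7.2,0],
  [-15,-10.7,0],
  [-20,-14.3,0],
  [-25,-17.8,0],
  [-30,-21.4,0],
  [-35,-25,0],
  [-40.6,-28.9,0],
  [-40.6,-28.9,0],
  [-40.6,-28.9,0],
  [-40.6,-28.9,0],
  [-40.6,-28.9,0],
], roll=[0.07,0.14,0.2,0.27,0.34,0.4,0.45,0.5,0.5,0.5,0.5,0.5])

```text
time: 1.3
position: [0.49, 0.2341, 0.2222]
tool_rot: [-1.197, -2.904, 0.001]
ft_force: [-0.6, 1.8, -0.3]
grip_width: 1.0
grip_force: 0.0
```

```bash
python3 - <<'E'
from h import *
im,c=grab('wrist','w1'); go(.49,.235,.22,np.pi/4); print(-c['R'].T@c['t'],c['R'][2])
E
```

```text
slide [-0.12  0.    0.21] roll 0.007 t 1.35 yang 0.792 pos [0.4891 0.2358 0.2221]
[0.44453507 0.27966865 0.38439726] [ 0.16967663 -0.17026948 -0.97067922]
```

View pics/w1.png

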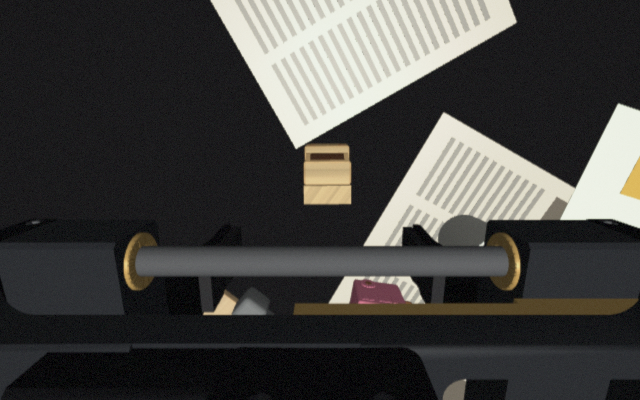

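```bash
python3 - <<'E'
from h import *
c=load('w1');im=c['im'];print(c['mtx'].round(1))
cv2.imwrite('pics/z2.png',cv2.resize(im[130:220,280:380],(800,720)[:1]+(600,),interpolation=cv2.INTER_CUBIC)[:,:,::-1])
a=np.pi/4
m=(im[...,0].astype(int)-im[...,2]>40)
sub=np.zeros_like(m);sub[135:215,295:360]=m[135:215,295:360]
for r in range(140,210,4):
    x=np.where(sub[r])[0]
    if len(x):print(r,x.min(),x.max(),end=' | ')
for v,z in[(205,.056),(184.5,.056),(163,.056),(144,.034),(205,0.034)]:
    print(v,z,ray(c,303.5,v,z).round(4),ray(c,352,v,z).round(4))
E
```

```text
[[317.8   0.  321.5]
 [  0.  317.8 198.2]
 [  0.    0.    1. ]]
144 310 345 | 148 305 348 | 152 305 348 | 156 305 348 | 160 305 349 | 164 304 350 | 168 303 350 | 172 304 350 | 176 304 350 | 180 304 350 | 184 304 349 | 188 304 350 | 192 304 350 | 196 304 350 | 200 304 350 | 205 0.056 [0.4937 0.2031 0.056 ] [0.5303 0.2399 0.056 ]
184.5 0.056 [0.478  0.2191 0.056 ] [0.5141 0.2553 0.056 ]
163 0.056 [0.4622 0.2353 0.056 ] [0.4976 0.2709 0.056 ]
144 0.034 [0.4488 0.2472 0.034 ] [0.4861 0.2847 0.034 ]
205 0.034 [0.497 0.198 0.034] [0.536  0.2372 0.034 ]
```

View pics/z2.png

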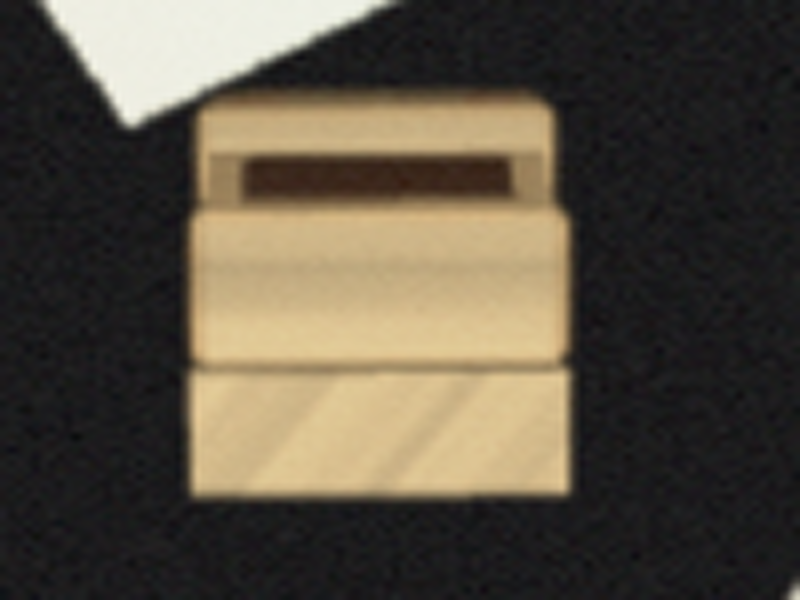

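The wrist view shows the front half at columns 303–352, rows 144–205. Its bonnet is at the image top, it's squared to the tool, and the measured sizes match (about 51 wide, roof 46 long). Going down to grasp it.

>>> move_arm([
  [0.5,0.5,4],
  [0.5,0.5,8],
  [0.5,0.5,12],
  [0.5,0.5,15],
  [0.5,0.5,18],
  [0.5,0.5,20],
  [0.5,0.5,21],
  [0.5,0.5,21],
], roll=[0,0,0,0,0,0,0,0], gripper=8.7)

```text
time: 2.15
position: [0.4878, 0.2433, 0.0112]
tool_rot: [-1.188, -2.906, 0.003]
ft_force: [0.0, 0.9, -0.3]
grip_width: 1.003
grip_force: 0.0
```

>>> move_arm([
  [0,0,0],
  [0,0,0],
  [0,0,0],
  [0,0,0],
  [0,0,0],
  [0,0,0],
  [0,0,0],
], roll=[0,0,0,0,0,0,0], gripper=3.5, squeeze=20)

```text
time: 2.85
position: [0.4898, 0.2425, 0.0129]
tool_rot: [1.193, 2.906, 0.001]
ft_force: [-0.4, -0.1, 2.1]
grip_width: 0.573
grip_force: 20.0
```

```bash
python3 - <<'E'
from h import *
s=monitor.get_state();print(s['grip_width']*87,s['grip_force'])
# place: station origin from board and rear half
c=load('top0')
im=c['im']
h=cv2.cvtColor(im,cv2.COLOR_RGB2HSV)
# rear half roof corners (crop scale 3.333, offset 180,170)
for n,(x,y) in dict(tl=(497,54),tr=(582,50),br=(584,117),bl=(497,124)).items():
    print(n,ray(c,180+x/3.3333,170+y/3.3333,.068).round(4))
for n,(x,y) in dict(d1=(478,75),d2=(482,113)).items(): print(n,ray(c,180+x/3.3333,170+y/3.3333,.04).round(4))
# bolts / head
for n,(x,y) in dict(h1=(598,134),h2=(659,127),h3=(667,216),h4=(612,222)).items(): print(n,ray(c,180+x/3.3333,170+y/3.3333,.05).round(4))
go(.49,.25,.15)
E
```

```text
49.837814125925966 20.000197397048396
tl [ 0.6438 -0.0596  0.068 ]
tr [ 0.6454 -0.1192  0.068 ]
br [ 0.5983 -0.1191  0.068 ]
bl [ 0.5946 -0.0584  0.068 ]
d1 [ 0.6325 -0.0466  0.04  ]
d2 [ 0.6049 -0.0488  0.04  ]
h1 [ 0.5875 -0.1306  0.05  ]
h2 [ 0.5916 -0.1741  0.05  ]
h3 [ 0.5286 -0.1774  0.05  ]
h4 [ 0.5252 -0.1384  0.05  ]
slide [  0.52   0.55 -13.71] roll 0 t 2.85 yang 0.792 pos [0.4898 0.2425 0.0129]
```

>>> move_arm([
  [0,0,-4],
  [0,0,-8],
  [0,0,-13],
  [0,0,-17],
  [0,0,-19],
  [0,0,-19],
], roll=[0,0,0,0,0,0])

```text
time: 3.45
position: [0.4915, 0.2433, 0.2062]
tool_rot: [1.191, 2.903, 0.009]
ft_force: [1.0, 0.4, -1.4]
grip_width: 0.573
grip_force: 20.0
```

```bash
python3 - <<'E'
from h import *
go(.626,-.165,.20,.08)
E
```

```text
slide [-38.26 -19.62   0.53] roll 0.712 t 3.45 yang 0.792 pos [0.4915 0.2433 0.2062]
```

>>> move_arm([
  [-3,-1.5,0],
  [-7,-3.6,0],
  [-11,-5.6,0],
  [-15,-7.7,0],
  [-19,-9.7,0],
  [-23,-11.8,0],
  [-27,-13.8,0],
  [-31,-15.9,0],
  [-35,-18,0],
  [-38.3,-19.6,0],
  [-38.3,-19.6,0],
  [-38.3,-19.6,0],
  [-38.3,-19.6,0],
], roll=[0.06,0.13,0.2,0.28,0.36,0.43,0.5,0.58,0.65,0.71,0.71,0.71,0.71])

```text
time: 4.75
position: [0.6241, -0.1643, 0.2011]
tool_rot: [-2.124, -2.311, 0.001]
ft_force: [-0.5, 0.7, -0.4]
grip_width: 0.574
grip_force: 20.0
```

```bash
python3 - <<'E'
from h import *
im,c=grab('wrist','w2'); go(.626,-.165,.2,.08); print(proj(c,[.62,-.089,.068]))
E
```

```text
slide [-0.12  0.15  0.15] roll 0.005 t 4.8 yang 0.085 pos [ 0.6244 -0.1639  0.2015]
[323.58917661 107.2292896 ]
```

View pics/w2.png

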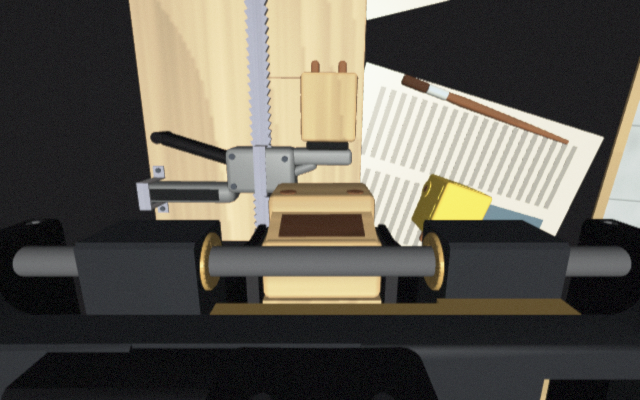

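```bash
python3 - <<'E'
from h import *
c=load('w2');im=c['im'].astype(int)
hsv=cv2.cvtColor(c['im'],cv2.COLOR_RGB2HSV)
m=np.zeros(im.shape[:2],np.uint8)
m[55:75,305:355]=((im[55:75,305:355,0]-im[55:75,305:355,2])>60)&(im[55:75,305:355,1]<130)
n,l,st,ce=cv2.connectedComponentsWithStats(m)
for i in range(1,n):
    if st[i,4]>15: print('dowel',st[i],ce[i].round(2))
g=cv2.cvtColor(c['im'],cv2.COLOR_RGB2GRAY).astype(float)
for r in (80,90,100,110,120,130): 
    d=np.gradient(cv2.GaussianBlur(g,(3,5),0)[r]); print(r,'L',np.argsort(-abs(d[290:312]))[:3]+290,'R',np.argsort(-abs(d[347:366]))[:3]+347)
    
a=cv2.resize(c['im'][50:160,225:365],(764,600),interpolation=cv2.INTER_CUBIC);cv2.imwrite('pics/z3.png',a[:,:,::-1])
E
```

```text
dowel [311  61   8  11  80] [314.59  66.41]
dowel [338  61   9  11  78] [342.26  66.47]
80 L [299 302 300] R [358 355 364]
90 L [299 302 300] R [358 357 364]
100 L [299 302 300] R [357 355 354]
110 L [299 302 300] R [357 355 354]
120 L [300 299 302] R [363 356 357]
130 L [300 302 299] R [356 354 357]
```

View pics/z3.png

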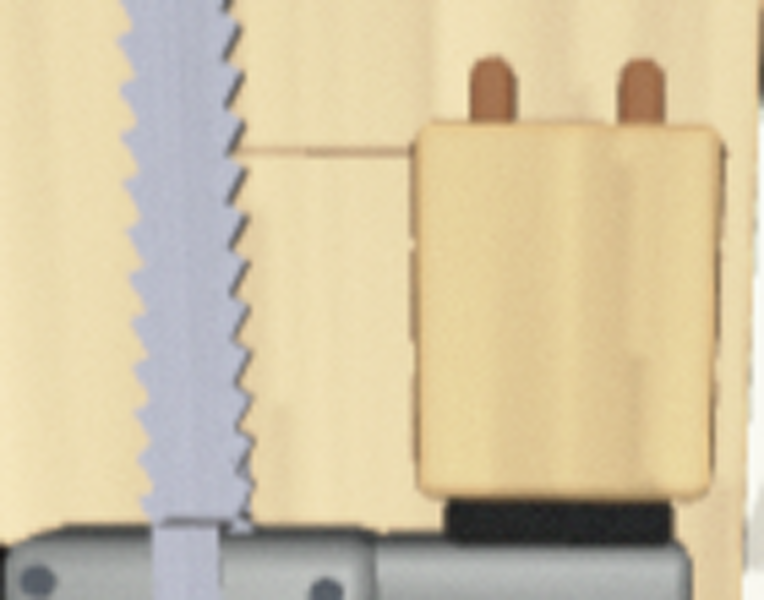

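```bash
python3 - <<'E'
from h import *
c=load('w2')
f=lambda x,y:(224.6+x/5.457,49.6+y/5.457)
P={n:ray(c,*f(x,y),z)[:2] for n,x,y,z in[('tl',416,122,.068),('tr',721,122,.068),('bl',419,498,.068),('br',713,498,.068),('d1',493,59,.040),('d2',642,59,.040)]}
for k in P: print(k,P[k].round(4))
e=P['d2']-P['d1'];print('dow',np.linalg.norm(e),np.arctan2(e[1],e[0]))
e=P['tr']-P['tl'];print(np.linalg.norm(e),np.arctan2(e[1],e[0]))
u=(P['tl']+P['tr']-P['bl']-P['br'])/2;print(np.linalg.norm(u),np.arctan2(-u[0],u[1]))
cen=sum(P[k] for k in('tl','tr','bl','br'))/4;print('centre',cen)
dm=(P['d1']+P['d2'])/2;print('dowtips',dm)
# bar centreline edges, z .034
b=[(ray(c,*f(x1,y),.034)[:2]+ray(c,*f(x2,y),.034)[:2])/2 for x1,x2,y in[(122,243,10),(145,254,440)]];v=b[0]-b[1];print('bar',b,np.arctan2(-v[0],v[1]))
# held block: expected tool-centre
s=monitor.get_state();R=Ro.from_rotvec(s['tool_rot']).as_matrix();p=s['position'];print(p)
for dx,dz in((.016,-.044),(.03,-.022)):
  for dy in(-.025,.025): print('held',dx,dy,proj(c,p+R@[dx,dy,dz]).round(1))
cv2.imwrite('pics/z4.png',cv2.resize(c['im'][175:315,250:395],(621,600),interpolation=cv2.INTER_CUBIC)[:,:,::-1])
E
```

```text
tl [ 0.5977 -0.0612]
tr [ 0.6463 -0.0572]
bl [ 0.6022 -0.1202]
br [ 0.6514 -0.1161]
d1 [ 0.6083 -0.0462]
d2 [ 0.634 -0.044]
dow 0.02584444945661248 0.08201429230312064
0.04871658311797102 0.0821149142190093
0.059228047107364276 0.0809364250777237
centre [ 0.6244105  -0.08866988]
dowtips [ 0.62114069 -0.04509918]
bar [array([ 0.55305073, -0.0416455 ]), array([ 0.5587662 , -0.11533928])] 0.0774021024090951
[ 0.6243765  -0.16394255  0.20152253]
held 0.016 -0.025 [257.2 245.4]
held 0.016 0.025 [383.3 245.2]
held 0.03 -0.025 [265.2 197.8]
held 0.03 0.025 [375.7 197.6]
```

View pics/z4.png

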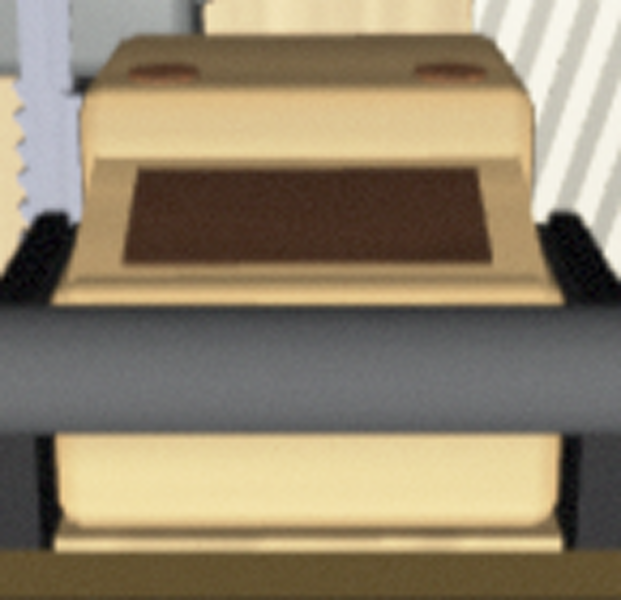

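```bash
python3 - <<'E'
from h import *
go(.6178,-.0115,.15,.081)
E
```

```text
slide [15.24  0.64  5.18] roll 0.004 t 4.8 yang 0.085 pos [ 0.6244 -0.1639  0.2015]
```

>>> move_arm([
  [3,0.2,0],
  [7,0.3,0],
  [11,0.5,0],
  [14,0.6,2],
  [15.2,0.6,4],
  [15.2,0.6,5.2],
  [15.2,0.6,5.2],
  [15.2,0.6,5.2],
], roll=[0,0,0,0,0,0,0,0])

```text
time: 5.6
position: [0.6183, -0.0156, 0.1511]
tool_rot: [2.13, 2.308, -0.0]
ft_force: [-0.1, -0.4, -0.6]
grip_width: 0.575
grip_force: 20.0
```

```bash
python3 - <<'E'
from h import *
P=[]
for i in range(4): cams.get_image('top'); s=monitor.get_state(); P.append(np.r_[s['position'],s['tool_rot']])
print(np.array(P).round(4)); go(.6178,-.0115,.0255,.081)
E
```

```text
[[ 6.1870e-01 -1.5900e-02  1.5160e-01  2.1298e+00  2.3072e+00  1.1000e-03]
 [ 6.1880e-01 -1.5800e-02  1.5180e-01  2.1298e+00  2.3070e+00  1.8000e-03]
 [ 6.1890e-01 -1.5700e-02  1.5180e-01  2.1297e+00  2.3072e+00  2.1000e-03]
 [ 6.1880e-01 -1.5400e-02  1.5170e-01  2.1297e+00  2.3076e+00  2.0000e-03]]
slide [ 0.4  -0.09 12.62] roll -0.001 t 5.8 yang 0.08 pos [ 0.6188 -0.0154  0.1517]
```

>>> move_arm([
  [0.4,-0.1,2],
  [0.4,-0.1,5],
  [0.4,-0.1,8],
  [0.4,-0.1,10],
  [0.4,-0.1,11.5],
  [0.4,-0.1,12.5],
  [0.4,-0.1,12.5],
  [0.4,-0.1,12.5],
], roll=[0,0,0,0,0,0,0,0])

```text
time: 6.6
position: [0.6176, -0.0104, 0.0264]
tool_rot: [2.128, 2.31, 0.002]
ft_force: [0.6, -0.1, -0.5]
grip_width: 0.573
grip_force: 20.0
```

```bash
python3 - <<'E'
from h import *
P=[]
im,c=grab('wrist','w3');grab('top','t3');grab('scene','s3')
s=monitor.get_state(); print(s['ft_force']); go(.6178,-.0115,.0255,.081);go(.6192,-.0289,.0255,.081)
E
```

```text
[ 0.16842712 -0.18870319 -1.07498199]
slide [-0.14  0.03  0.09] roll 0.001 t 6.75 yang 0.082 pos [ 0.6174 -0.0102  0.0264]
slide [-1.88  0.02  0.09] roll 0.001 t 6.75 yang 0.082 pos [ 0.6174 -0.0102  0.0264]
```

>>> move_arm([
  [-0.2,0,0.05],
  [-0.4,0,0.05],
  [-0.6,0,0.05],
  [-0.8,0,0.05],
  [-1.0,0,0.05],
  [-1.2,0,0.05],
  [-1.4,0,0.05],
  [-1.6,0,0.05],
  [-1.8,0,0.05],
  [-1.9,0,0.05],
  [-2.0,0,0.05],
  [-2.0,0,0.05],
  [-2.0,0,0.05],
], roll=[0,0,0,0,0,0,0,0,0,0,0,0,0])

```text
time: 8.05
position: [0.6185, -0.03, 0.0251]
tool_rot: [-2.128, -2.311, -0.0]
ft_force: [0.3, 0.2, -0.7]
grip_width: 0.577
grip_force: 20.0
```

```bash
python3 - <<'E'
from h import *
im,c=grab('wrist','w4');im2,_=grab('top','t4')
s=monitor.get_state(); print(s['ft_force'],s['torque']); go(.6192,-.0289,.0255,.081)
o=np.zeros((600,800,3),np.uint8);o[:300,:480]=cv2.resize(im[60:210,200:440],(480,300));o[300:,:720]=cv2.resize(im2[165:240,260:440],(720,300),interpolation=cv2.INTER_CUBIC)
cv2.imwrite('pics/z5.png',o[:,:,::-1])
E
```

```text
[-0.23385288 -0.15983396 -1.28530836] [-0.03878089  0.14059909  0.02730603]
slide [ 0.11  0.09 -0.05] roll 0.001 t 8.15 yang 0.082 pos [ 0.6184 -0.03    0.025 ]
```

View pics/z5.png

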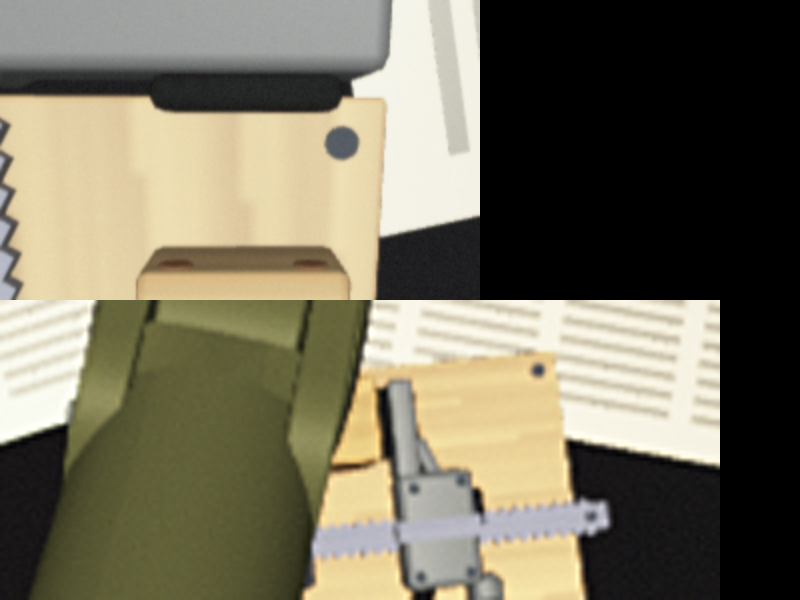

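>>> move_arm([
  [-0.1,0,0],
  [-0.2,0,0],
  [-0.2,0,0],
], roll=[0,0,0])

```text
time: 8.45
position: [0.6185, -0.0303, 0.0251]
tool_rot: [-2.126, -2.31, -0.002]
ft_force: [-1.2, 5.1, 1.2]
grip_width: 0.568
grip_force: 20.0
```

>>> move_arm([
  [-0.1,0,0],
  [-0.2,0,0],
  [-0.2,0,0],
], roll=[0,0,0])

```text
time: 8.75
position: [0.6184, -0.0302, 0.0251]
tool_rot: [-2.124, -2.31, -0.004]
ft_force: [-2.5, 7.6, 3.6]
grip_width: 0.574
grip_force: 20.0
```

>>> move_arm([
  [0.1,0,0],
  [0.2,0,0],
  [0.2,0,0],
], roll=[0,0,0])

```text
time: 9.05
position: [0.6185, -0.0303, 0.0251]
tool_rot: [-2.126, -2.31, -0.002]
ft_force: [-0.9, 6.0, 1.5]
grip_width: 0.572
grip_force: 20.0
```

>>> move_arm([
  [0,0,0],
  [0,0,0],
  [0,0,0],
  [0,0,0],
  [0,0,0],
], roll=[0,0,0,0,0], gripper=6.2)

```text
time: 9.55
position: [0.6187, -0.0327, 0.0251]
tool_rot: [2.129, 2.31, -0.0]
ft_force: [0.1, -0.2, -0.6]
grip_width: 0.708
grip_force: 0.0
```

>>> move_arm([
  [0,0,-1],
  [0,0,-3],
  [0,0,-6],
  [0,0,-10],
  [0,0,-14],
  [0,0,-17],
  [0,0,-18],
  [0,0,-18],
], roll=[0,0,0,0,0,0,0,0])

```text
time: 10.35
position: [0.6196, -0.0324, 0.2071]
tool_rot: [2.127, 2.309, 0.004]
ft_force: [0.6, 0.1, 0.4]
grip_width: 0.709
grip_force: 0.0
```

```bash
python3 - <<'E'
from h import *
im,c=grab('wrist','w5');im2,_=grab('top','t5')
yd=np.array([-.0807,.9967]);xd=np.array([.9967,.0807])
so=np.array([.6244,-.0887])-.068*xd-.060*yd; print('station',so)
st=lambda x,y:so+x/1000*xd+y/1000*yd
print('grip',st(-68,-26),'trig pt rest',st(-68,26),'mid',st(-68,-5))
go(*st(-68,-5),.2,.081+np.pi/2)
# jaw pad face position from w5: pixel of rubber pad edge
E
```

```text
station [ 0.5614664 -0.1539896]
grip [ 0.495789  -0.1853914] trig pt rest [ 0.4915926 -0.133563 ] mid [ 0.4940943 -0.1644607]
slide [-12.19 -13.42   0.4 ] roll -1.57 t 10.45 yang 0.082 pos [ 0.6178 -0.032   0.2038]
```

View pics/w5.png

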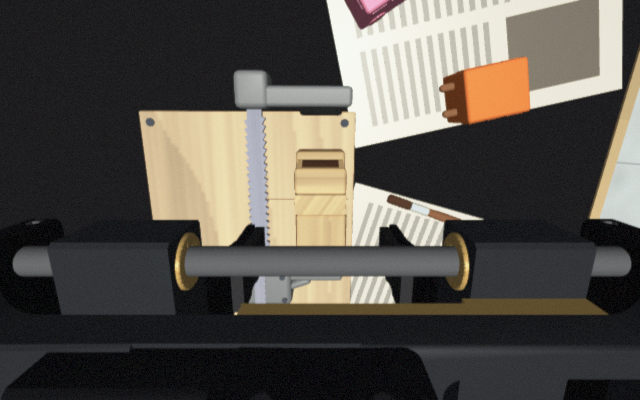

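The wrist view shows the front half seated against the rear half (columns 296–346), with the jaw pad at about row 112, clear of it. Next I'll check that numerically and get the joint angle before turning to the grip.

```bash
cat >> h.py <<'E'
yd=np.array([-.0807,.9967]);xd=np.array([.9967,.0807]);so=np.array([.6244,-.0887])-.068*xd-.060*yd
st=lambda x,y:so+x/1000*xd+y/1000*yd
def inst(p): d=np.array(p[:2])-so; return np.array([d@xd,d@yd])*1000
E
python3 - <<'E'
from h import *
c=load('w5'); g=c['im'].astype(int)
print('q7',monitor.get_state()['joint_positions'].round(2))
for r in range(104,220,2): print(r,g[r,322],end=' ')
print()
for r,z,n in((113,.047,'pad'),(150,.046,'bonnet front'),(168,.068,'roof front'),(194.5,.068,'seam?'),(214,.068,'?')): print(n,inst(ray(c,298,r,z)).round(1),inst(ray(c,345,r,z)).round(1))
E
```

```text
q7 [-0.49  0.3   0.62  1.58 -0.18  1.32  0.23]
104 [130 133 132] 106 [74 76 76] 108 [38 39 37] 110 [39 39 40] 112 [36 38 38] 114 [59 55 44] 116 [227 209 167] 118 [234 218 174] 120 [232 216 171] 122 [232 216 171] 124 [232 215 172] 126 [232 216 171] 128 [233 217 172] 130 [233 217 174] 132 [234 219 173] 134 [233 216 173] 136 [232 216 172] 138 [228 209 166] 140 [225 203 164] 142 [224 203 162] 144 [224 204 161] 146 [224 203 163] 148 [203 182 144] 150 [117  97  68] 152 [195 165 117] 154 [216 190 140] 156 [219 193 145] 158 [215 188 140] 160 [84 63 45] 162 [67 45 32] 164 [70 48 34] 166 [82 61 44] 168 [170 142  99] 170 [223 195 142] 172 [223 199 149] 174 [222 197 147] 176 [219 193 144] 178 [209 183 139] 180 [214 188 141] 182 [220 197 149] 184 [222 198 146] 186 [231 212 159] 188 [236 217 164] 190 [235 218 163] 192 [234 213 158] 194 [183 156 110] 196 [230 208 155] 198 [229 208 155] 200 [228 206 153] 202 [230 210 157] 204 [233 213 160] 206 [231 209 158] 208 [223 199 147] 210 [221 194 145] 212 [222 199 149] 214 [225 199 146] 216 [227 201 146] 218 [226 203 152] 
pad [ 45.8 187.3] [ 91.8 187.3]
bonnet front [ 45.1 151.2] [ 92.5 151.2]
roof front [ 46.3 136.2] [ 91.2 136.2]
seam? [ 45.9 110.2] [ 91.6 110.2]
? [45.5 90.4] [92.  90.4]
```

>>> move_arm([
  [-1.2,-1.3,0],
  [-2.4,-2.6,0],
  [-3.6,-4,0],
  [-4.9,-5.4,0],
  [-6.1,-6.7,0],
  [-7.3,-8,0],
  [-8.5,-9.4,0],
  [-9.8,-10.7,0],
  [-11,-12,0],
  [-12.2,-13.4,0],
  [-12.2,-13.4,0],
  [-12.2,-13.4,0],
  [-12.2,-13.4,0],
], roll=[-0.14,-0.28,-0.42,-0.56,-0.7,-0.84,-0.98,-1.12,-1.26,-1.4,-1.54,-1.57,-1.57], gripper=7.6)

```text
time: 11.75
position: [0.4945, -0.1641, 0.2037]
tool_rot: [0.125, -3.137, -0.001]
ft_force: [-0.6, 0.1, 0.5]
grip_width: 0.872
grip_force: 0.0
```

```bash
python3 - <<'E'
from h import *
im,c=grab('wrist','w6')
go(*st(-68,-5),.02,.081+np.pi/2)
# dark-grip/trigger check against predicted geometry
for n,p in dict(gripend=(-125,-26,46),grip=(-68,-26,46),gR=(-68,-36,46),gL=(-68,-16,46),t=(-68,26,44),tin=(-68,13,44)).items(): print(n,proj(c,[*st(*p[:2]),p[2]/1000]).round(1))
g=c['im'].astype(int)
for x in(-85,-68):
    print(x,[ (y,int(g[tuple(np.round(proj(c,[*st(x,y),.045])[::-1]).astype(int))].sum()/3)) for y in range(-46,44,3)])
E
```

```text
slide [ 0.03 -0.05 18.4 ] roll -0.001 t 11.8 yang 1.65 pos [ 0.4947 -0.164   0.204 ]
gripend [300.3 127.4]
grip [301.3 184.3]
gR [291.6 184.3]
gL [311.1 184.3]
t [351.8 183.8]
tin [339.2 183.8]Traceback (most recent call last):
  File "<stdin>", line 6, in <module>
KeyError: 'im'
```

```bash
python3 - <<'E'
from h import *
c=load('w6')
g=c['im'].astype(int)
for x in(-100,-85,-68):
    print(x,[ (y,int(g[tuple(np.round(proj(c,[*st(x,y),.045])[::-1]).astype(int))].sum()/3)) for y in range(-46,48,3)])
E
```

```text
-100 [(-46, 224), (-43, 222), (-40, 223), (-37, 223), (-34, 126), (-31, 58), (-28, 51), (-25, 50), (-22, 47), (-19, 157), (-16, 114), (-13, 221), (-10, 221), (-7, 219), (-4, 220), (-1, 220), (2, 219), (5, 219), (8, 220), (11, 219), (14, 218), (17, 219), (20, 218), (23, 25), (26, 58), (29, 70), (32, 65), (35, 73), (38, 217), (41, 217), (44, 215), (47, 216)]
-85 [(-46, 222), (-43, 223), (-40, 223), (-37, 223), (-34, 121), (-31, 66), (-28, 45), (-25, 45), (-22, 48), (-19, 153), (-16, 111), (-13, 220), (-10, 221), (-7, 219), (-4, 220), (-1, 220), (2, 221), (5, 220), (8, 221), (11, 220), (14, 220), (17, 201), (20, 22), (23, 33), (26, 36), (29, 36), (32, 209), (35, 218), (38, 219), (41, 217), (44, 216), (47, 216)]
-68 [(-46, 220), (-43, 223), (-40, 221), (-37, 219), (-34, 136), (-31, 50), (-28, 47), (-25, 46), (-22, 48), (-19, 154), (-16, 107), (-13, 220), (-10, 219), (-7, 220), (-4, 219), (-1, 218), (2, 219), (5, 220), (8, 219), (11, 215), (14, 20), (17, 34), (20, 42), (23, 39), (26, 133), (29, 219), (32, 219), (35, 218), (38, 219), (41, 217), (44, 219), (47, 219)]
```

>>> move_arm([
  [0,0,5],
  [0,0,9],
  [0,0,12],
  [0,0,14],
  [0,0,16],
  [0,0,17.5],
  [0,0,18.3],
  [0,0,18.3],
  [0,0,18.3],
], roll=[0,0,0,0,0,0,0,0,0])

```text
time: 12.7
position: [0.4956, -0.1648, 0.0226]
tool_rot: [-0.127, 3.138, -0.0]
ft_force: [-0.7, 0.2, 0.5]
grip_width: 0.872
grip_force: 0.0
```

```bash
python3 - <<'E'
from h import *
go(*st(-68,-5),.02,.081+np.pi/2);go(*st(-68,-17),.02);s=monitor.get_state();print(s['ft_force'])
E
```

```text
slide [0.15 0.05 0.26] roll -0.0 t 12.7 yang 1.652 pos [ 0.4956 -0.1648  0.0226]
slide [ 0.15 -1.15  0.26] roll 0 t 12.7 yang 1.652 pos [ 0.4956 -0.1648  0.0226]
[-0.70569934  0.17673367  0.47983269]
```

>>> move_arm([
  [0.1,-0.2,0.2],
  [0.1,-0.5,0.2],
  [0.1,-0.8,0.2],
  [0.1,-1.1,0.2],
  [0.1,-1.25,0.2],
  [0.1,-1.25,0.2],
  [0.1,-1.25,0.2],
  [0.1,-1.25,0.2],
], roll=[0,0,0,0,0,0,0,0], gripper=3.3, squeeze=12)

```text
time: 13.5
position: [0.4942, -0.1769, 0.02]
tool_rot: [0.127, -3.137, -0.002]
ft_force: [-3.6, 3.6, 3.8]
grip_width: 0.406
grip_force: 12.0
```

>>> move_arm([
  [0,0.3,0],
  [0,0.7,0],
  [0,1.1,0],
  [0,1.25,0],
  [0,1.25,0],
  [0,1.25,0],
], roll=[0,0,0,0,0,0], gripper=7.2)

```text
time: 14.1
position: [0.4952, -0.1642, 0.0204]
tool_rot: [-0.129, 3.137, 0.0]
ft_force: [-0.1, -1.1, 0.8]
grip_width: 0.804
grip_force: 0.0
```

```bash
python3 - <<'E'
from h import *
im,c=grab('top','t6');go(*st(-68,-5),.02)
for f in('t5','t6'):
    d=load(f) ; g=d['im'].astype(int)
    a=[(y,int(g[tuple(np.round(proj(d,[*st(68,y),.047])[::-1]).astype(int))].sum()/3)) for y in range(140,240,4)];print(f,a)
    a=[(y,int(g[tuple(np.round(proj(d,[*st(0,y),.034])[::-1]).astype(int))].sum()/3)) for y in range(-130,-80,3)];print(a)
print(monitor.get_state()['grip_width']*87)
E
```

```text
slide [0.08 0.02 0.04] roll 0 t 14.15 yang 1.653 pos [ 0.4949 -0.1645  0.0204]
t5 [(140, 97), (144, 96), (148, 96), (152, 95), (156, 99), (160, 95), (164, 94), (168, 96), (172, 94), (176, 93), (180, 92), (184, 92), (188, 90), (192, 87), (196, 88), (200, 83), (204, 84), (208, 82), (212, 82), (216, 80), (220, 79), (224, 75), (228, 72), (232, 74), (236, 71)]
[(-130, 20), (-127, 22), (-124, 21), (-121, 22), (-118, 21), (-115, 21), (-112, 23), (-109, 19), (-106, 49), (-103, 140), (-100, 194), (-97, 188), (-94, 172), (-91, 180), (-88, 186), (-85, 187), (-82, 189)]
t6 [(140, 27), (144, 173), (148, 169), (152, 154), (156, 207), (160, 205), (164, 206), (168, 204), (172, 207), (176, 105), (180, 21), (184, 60), (188, 153), (192, 175), (196, 174), (200, 178), (204, 80), (208, 19), (212, 19), (216, 20), (220, 20), (224, 23), (228, 24), (232, 19), (236, 20)]
[(-130, 24), (-127, 23), (-124, 24), (-121, 22), (-118, 20), (-115, 44), (-112, 139), (-109, 192), (-106, 158), (-103, 160), (-100, 181), (-97, 188), (-94, 191), (-91, 190), (-88, 187), (-85, 188), (-82, 187)]
71.01536157850532
```

>>> move_arm([
  [0,-0.2,0],
  [0,-0.5,0],
  [0,-0.8,0],
  [0,-1.1,0],
  [0,-1.25,0],
  [0,-1.25,0],
  [0,-1.25,0],
], roll=[0,0,0,0,0,0,0], gripper=3.3)

```text
time: 14.85
position: [0.4938, -0.1769, 0.0196]
tool_rot: [0.127, -3.136, -0.002]
ft_force: [-4.1, 4.2, 3.2]
grip_width: 0.404
grip_force: 12.0
```

>>> move_arm([
  [0,0.3,0],
  [0,0.7,0],
  [0,1.1,0],
  [0,1.25,0],
  [0,1.25,0],
  [0,1.25,0],
], roll=[0,0,0,0,0,0], gripper=7.2)

```text
time: 15.45
position: [0.4953, -0.1642, 0.0206]
tool_rot: [-0.129, 3.137, 0.0]
ft_force: [0.0, 0.9, 0.3]
grip_width: 0.807
grip_force: 0.0
```

>>> move_arm([
  [0,-0.2,0],
  [0,-0.5,0],
  [0,-0.8,0],
  [0,-1.1,0],
  [0,-1.25,0],
  [0,-1.25,0],
  [0,-1.25,0],
], roll=[0,0,0,0,0,0,0], gripper=3.3)

```text
time: 16.15
position: [0.494, -0.1769, 0.0198]
tool_rot: [0.127, -3.137, -0.002]
ft_force: [-3.4, 4.0, 3.5]
grip_width: 0.404
grip_force: 12.0
```

>>> move_arm([
  [0,0.3,0],
  [0,0.7,0],
  [0,1.1,0],
  [0,1.25,0],
  [0,1.25,0],
  [0,1.25,0],
], roll=[0,0,0,0,0,0], gripper=7.2)

```text
time: 16.75
position: [0.4953, -0.1642, 0.0205]
tool_rot: [-0.129, 3.137, 0.0]
ft_force: [0.7, -0.1, 0.7]
grip_width: 0.806
grip_force: 0.0
```

```bash
python3 - <<'E'
from h import *
im,c=grab('top','t7');go(*st(-68,-5),.02)
for f in('t7',):
    d=load(f) ; g=d['im'].astype(int)
    a=[(y,int(g[tuple(np.round(proj(d,[*st(68,y),.047])[::-1]).astype(int))].sum()/3)) for y in range(132,220,3)];print(f,a)
    a=[(y,int(g[tuple(np.round(proj(d,[*st(0,y),.034])[::-1]).astype(int))].sum()/3)) for y in range(-150,-110,3)];print(a)
E
```

```text
slide [0.08 0.02 0.05] roll 0 t 16.8 yang 1.653 pos [ 0.4949 -0.1645  0.0205]
t7 [(132, 190), (135, 189), (138, 125), (141, 71), (144, 171), (147, 184), (150, 170), (153, 209), (156, 213), (159, 207), (162, 47), (165, 20), (168, 51), (171, 136), (174, 175), (177, 176), (180, 175), (183, 178), (186, 179), (189, 28), (192, 19), (195, 20), (198, 26), (201, 21), (204, 21), (207, 22), (210, 20), (213, 24), (216, 19), (219, 21)]
[(-150, 23), (-147, 22), (-144, 25), (-141, 24), (-138, 22), (-135, 19), (-132, 29), (-129, 97), (-126, 197), (-123, 170), (-120, 164), (-117, 170), (-114, 193), (-111, 188)]
```

>>> move_arm([
  [0,-0.2,0],
  [0,-0.5,0],
  [0,-0.8,0],
  [0,-1.1,0],
  [0,-1.25,0],
  [0,-1.25,0],
  [0,-1.25,0],
], roll=[0,0,0,0,0,0,0], gripper=3.3)

```text
time: 17.5
position: [0.4938, -0.1769, 0.0197]
tool_rot: [0.127, -3.137, -0.002]
ft_force: [-4.4, 3.6, 3.1]
grip_width: 0.404
grip_force: 12.0
```

>>> move_arm([
  [0,0.3,0],
  [0,0.7,0],
  [0,1.1,0],
  [0,1.25,0],
  [0,1.25,0],
  [0,1.25,0],
], roll=[0,0,0,0,0,0], gripper=7.2)

```text
time: 18.1
position: [0.4953, -0.1642, 0.0205]
tool_rot: [-0.129, 3.137, 0.0]
ft_force: [-0.7, -0.2, 1.1]
grip_width: 0.804
grip_force: 0.0
```

>>> move_arm([
  [0,-0.2,0],
  [0,-0.4,0],
  [0,-0.6,0],
  [0,-0.8,0],
  [0,-0.95,0],
  [0,-0.95,0],
  [0,-0.95,0],
  [0,-0.95,0],
  [0,-0.95,0],
], roll=[0,0,0,0,0,0,0,0,0], gripper=3.3, squeeze=13)

```text
time: 19.0
position: [0.4936, -0.1725, 0.0197]
tool_rot: [0.129, -3.136, -0.005]
ft_force: [-3.1, 7.1, 3.7]
grip_width: 0.511
grip_force: 12.6
```

```bash
python3 - <<'E'
from h import *
im,c=grab('top','t8');go(*st(-68,-14.5),.02);s=monitor.get_state();print(s['grip_width']*87,s['grip_force'],s['ft_force'])
d=load('t8') ; g=d['im'].astype(int)
a=[(y,int(g[tuple(np.round(proj(d,[*st(68,y),.047])[::-1]).astype(int))].sum()/3)) for y in range(100,200,3)];print(a)
a=[(y,int(g[tuple(np.round(proj(d,[*st(0,y),.034])[::-1]).astype(int))].sum()/3)) for y in range(-170,-120,3)];print(a)
E
```

```text
slide [-0.11 -0.16 -0.03] roll 0 t 19.05 yang 1.653 pos [ 0.4936 -0.1725  0.0197]
44.22561281445254 12.576292021913105 [-3.92630379  6.00502516  3.48349804]
[(100, 194), (103, 196), (106, 196), (109, 191), (112, 157), (115, 203), (118, 199), (121, 190), (124, 182), (127, 173), (130, 187), (133, 191), (136, 98), (139, 21), (142, 81), (145, 189), (148, 176), (151, 40), (154, 18), (157, 19), (160, 146), (163, 175), (166, 172), (169, 171), (172, 176), (175, 163), (178, 144), (181, 206), (184, 211), (187, 213), (190, 52), (193, 11), (196, 22), (199, 24)]
[(-170, 26), (-167, 23), (-164, 20), (-161, 22), (-158, 22), (-155, 21), (-152, 23), (-149, 23), (-146, 22), (-143, 17), (-140, 111), (-137, 192), (-134, 188), (-131, 162), (-128, 163), (-125, 187), (-122, 190)]
```

>>> move_arm([
  [0,0.1,0],
  [0,0.1,0],
  [0,0.1,0],
  [0,0.1,0],
  [0,0.1,0],
  [0,0.1,0],
  [0,0.1,0],
  [0,0.1,0],
  [0,0.1,0],
  [0,0.1,0],
], roll=[0,0,0,0,0,0,0,0,0,0], squeeze=15)

```text
time: 20.05
position: [0.4937, -0.1726, 0.0197]
tool_rot: [0.128, -3.137, -0.002]
ft_force: [-2.9, 4.2, 3.3]
grip_width: 0.504
grip_force: 14.5
```

```bash
python3 - <<'E'
from h import *
im,c=grab('top','t9');s=monitor.get_state();print(s['grip_width']*87,s['grip_force'],s['ft_force'])
a,b=load('t0' if 0 else 'top0')['im'].astype(int),im.astype(int)
D=abs(a-b).sum(2)
for n,(r,q) in dict(cup=((155,200),(150,200)),glue=((180,212),(440,492)),brush=((90,172),(318,345))).items(): print(n,(D[r[0]:r[1],q[0]:q[1]]>90).sum())
# seam and front/jaw profile along the bus centre line
g=b
for x in(55,68,80): print(x,[(y,int(g[tuple(np.round(proj(c,[*st(x,y),.068])[::-1]).astype(int))].sum()/3)) for y in range(76,108,2)])
E
```

```text
43.85660712540186 14.49610893119825 [-3.2374149   3.84642736  2.42435159]
cup 0
glue 0
brush 0
55 [(76, 185), (78, 188), (80, 189), (82, 188), (84, 186), (86, 187), (88, 174), (90, 174), (92, 159), (94, 198), (96, 201), (98, 201), (100, 200), (102, 188), (104, 188), (106, 186)]
68 [(76, 189), (78, 188), (80, 188), (82, 187), (84, 187), (86, 187), (88, 186), (90, 183), (92, 188), (94, 187), (96, 188), (98, 188), (100, 191), (102, 196), (104, 196), (106, 194)]
80 [(76, 186), (78, 186), (80, 185), (82, 186), (84, 185), (86, 186), (88, 177), (90, 158), (92, 158), (94, 194), (96, 199), (98, 199), (100, 198), (102, 197), (104, 198), (106, 198)]
```

The jaw has stalled at a 44 mm span with a 14.5 N grip. No gap shows at the seam, and the cup, glue bottle and brush haven't moved, so I'm handing the job in.

```bash
python3 -c "
from h import *
print(workorder.close_job())"
```

```text
the job is handed in; nothing more can be done
None
```

I handed the job in at about 20 s of the 64 s allowed, with the joint closed, the jaw pressing the front half, the trigger still held at about 14.5 N, and the cup, glue bottle and brush unmoved; the hand-in call gave no verdict.

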